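Lay out valve parts on their silhouette mats

ROBOT

A 6-joint arm with a two-finger parallel gripper is mounted at the origin on the work surface. World frame = base frame: x ahead of the robot, y to its left, z up, the work surface at z = 0. Lengths are in m, angles in rad, forces in N, time in s.
With the tool pointing down it reaches from about 0.35 to 0.975 m from the base axis. Payload 4.9 kg.
Tool frame: the origin (TCP) lies where the fingers leave the gripper's body, on its centre line; the fingertips stand 73 mm ahead of it and the grasp point (between the pads) lies 54 mm ahead of it; z points along the fingers, y is the direction in which the jaws open and shut (so a half turn about z gives the same grasp; the last joint's range is limited). The gripper opens to 85 mm and grips with 20 to 120 N. Pads are 22 mm wide; open, the fingers measure 114 mm over their backs; the gripper's body (76 mm by 85 mm) begins 54 mm behind the grasp point. The pads swing forward as they close: fully open they stand 13 mm farther back than shut.
Start: joints at [1.059, 0.053, 1.613, -0, 1.476, -0.119], TCP at [0.239, 0.577, 0.304] pointing down, gripper open.
Joint ranges: [-3.01, 3.01], [-1.01, 2.22], [0.06, 2.58], [-1.02, 4.17], [0.09, 2.62], [-3.14, 3.14]. Speed limits (rad/s): [2.57, 2.57, 3.14, 3.14, 3.14, 3.14].

INTERFACE

Orientations are given as a rotation vector (axis times angle).
In Python, from station import monitor, vision, workorder gives the robot as it stands.
- The arm moves only by the tool arm_command, never from a script. Its argument "rows" is text: rows parted by semicolons, each of 6 numbers parted by spaces: the shift along the world's x, y, z in mm, then the turn, a rotation vector about the world's x, y, z in degrees. In form: tx ty tz wx wy wz; .... A call has 1 to 12 rows; each row is the pose to reach, as a shift and turn from the pose measured when the call began; what a row does not reach only later rows make up. A row lasts 1/8 s, in which the tool goes at most 62.5 mm and 10.7 degrees, less where a joint would pass 70% of its speed; a pose out of reach is approached as far as the arm can. A call with a gripper value outside its range is refused whole. "jaw" is the opening, from 0 (shut) to 1 (fully open), set as the call begins (left out, the last holds). The fingers move at their own pace and stop on an object; "squeeze" is the grip in N (left out, the last holds). Time passes only in rows, so rows that repeat a pose let the fingers close. It gives the time, the measured TCP pose, the force and the opening at its end, in the units of the state.
- monitor.get_obs(): the state, without advancing time (a new reading comes with each control period).
- vision.get_image(name): name is "scene" or "top" or "wrist"; returns a dict with "frame" (384x512x3 uint8, red, green, blue), "vfov" (degrees; the focal length in pixels is half the picture's height over the tangent of half this angle, whatever the lens; pixels are square), "cx", "cy" (the principal point, pixels), "R" (3x3) and "t" (3): a world point X has camera coordinates R X + t; the wrist camera has in their place "T_tool_cam" (4x4, takes a point from camera to tool coordinates, whose origin is the TCP and whose axes are the flange's). Camera axes: x right, y down, z forward; pixel columns grow to the right and rows downward; lengths in m; the calibration is good to about 2 mm. A picture is of the moment at which its call begins: read the wrist's pose just before it. There is no depth.
- workorder.finish_job(): hands the job in, once; it reports no verdict.
The state is a dict: "t": time; "q": joint angles; "dq": joint speeds; "effort": joint torques, N m; "tool_pos": TCP position; "tool_rot": TCP orientation; "contact_force": force on the tool from outside, world axes, zero at the start; "wrist_torque": the same for the moment, N m; "opening": finger opening in m.
Only numpy, scipy, OpenCV 4.12 (cv2) and the standard library are available. Lean on these libraries where they do the work, as an engineer would, in place of code of your own. Each camera call takes 0.05 s, during which the arm holds its last target. There are 200 camera calls.

TASK

Four loose parts of a stripped extinguisher valve - a long and a short brass stem, the chrome gauge ring and the aluminium collar - lie on the bench among four round rubber mats, each marked with the silhouette of one part. Lay each part flat on the mat whose marking matches it in shape and size, covering the marking: centred on it and, for the stems, lying along it (either way round). Do not disturb the yellow seal puller or the grey parts bin.

Things in the scene. Friction and masses are not known exactly. Their poses are not given: they have to be found in the camera images.
- long_stem: loose brass valve stem, the longer of the two, lying on its side: 96 mm long, a 16 mm square block 26 mm long at mid length with flats facing up and sideways (grip it there, 16 mm wide), 11 mm round shaft, 16 mm round flange 9 mm long at each end. Origin on its axis at mid length, 8 mm above what it lies on; x runs along the stem, z up, y across the flats. Both ends alike
- short_stem: loose brass valve stem, the shorter of the two, lying on its side: 58 mm long, a 16 mm square block 26 mm long at mid length with flats facing up and sideways (grip it there, 16 mm wide), 11 mm round shaft, 16 mm round flange 9 mm long at each end. Origin on its axis at mid length, 8 mm above what it lies on; x runs along the stem, z up, y across the flats. Both ends alike
- gauge_ring: loose chromed steel gauge ring lying flat: 60 mm outside, 44 mm inside diameter, 12 mm high, top outer edge chamfered 2 mm over its last 3 mm. Origin at the centre of its underside, z up
- collar: loose squat aluminium cylinder collar standing flat: 44 mm outside, 24 mm inside diameter, 26 mm high. Origin at the centre of its underside, z up
- long_mat: fixed round black rubber mat, 110 mm across, 4 mm thick, with the long stem's silhouette inlaid flush in white: a straight bar 96 mm long and 16 mm wide (narrower between block and flanges). Origin at the centre of its underside, on the bench, straight below the centre of the marking; z up, x along the bar
- short_mat: fixed round black rubber mat, 110 mm across, 4 mm thick, with the short stem's silhouette inlaid flush in white: a straight bar 58 mm long and 16 mm wide (narrower between block and flanges). Origin at the centre of its underside, on the bench, straight below the centre of the marking; z up, x along the bar
- ring_mat: fixed round black rubber mat, 110 mm across, 4 mm thick, with the gauge ring's silhouette inlaid flush in white: a large thin circle band, 60 mm outside and 44 mm inside. Origin at the centre of its underside, on the bench, straight below the centre of the marking; z up, x and y of no meaning
- collar_mat: fixed round black rubber mat, 110 mm across, 4 mm thick, with the collar's silhouette inlaid flush in white: a small thick circle band, 44 mm outside and 24 mm inside. Origin at the centre of its underside, on the bench, straight below the centre of the marking; z up, x and y of no meaning
- puller: bystander: loose yellow plastic tamper seal puller with a small hook, about 140 mm long, 24 mm wide, 16 mm high, at the left of the work. Origin on its underside near mid length, x along it towards the hook
- bin: bystander: loose open grey plastic bin with washers in it, 130 x 90 x 45 mm high, at the right of the work. Origin at the centre of its underside, z up
Mind the look-alikes: they are no part of the job. What is shaped like the ring_mat but pink or red is not meant.

How it is judged:
At the end, for the whole second after the job is handed in: Each part is at rest, flat on its own mat (height within 3 mm, ring and collar tilted under 0.1 rad), centre within 10 mm of the marking's; stems within 0.25 rad of their bar, either way round. Puller and bin never moved over 20 mm (horizontal distance between long_stem and long_mat below 0.01 m and linear speed of each of long_stem, short_stem, gauge_ring, collar below 0.02 m/s and angular speed of each of long_stem, short_stem, gauge_ring, collar below 0.3 rad/s and z of long_stem in the frame of long_mat between 0.009 and 0.015 m and angle between the x axis of long_stem and the x axis of long_mat, either way round below 0.25 rad and horizontal distance between short_stem and short_mat below 0.01 m and z of short_stem in the frame of short_mat between 0.009 and 0.015 m and angle between the x axis of short_stem and the x axis of short_mat, either way round below 0.25 rad and horizontal distance between gauge_ring and ring_mat below 0.01 m and z of gauge_ring in the frame of ring_mat between 0.001 and 0.007 m and angle between each of gauge_ring, collar's own z axis and vertical below 0.1 rad and horizontal distance between collar and collar_mat below 0.01 m and z of collar in the frame of collar_mat between 0.001 and 0.007 m); the robot touches nothing.
It fails at once if the seal puller is disturbed (moved more than 20 mm) (distance of puller from where it was at the start of the episode above 0.02 m).
It fails at once if the parts bin is disturbed (moved more than 20 mm) (distance of bin from where it was at the start of the episode above 0.02 m).
It also fails if it takes over 99 s, if anything falls off the work surface, if the arm or the gripper's body presses on something with over 40 N, if the wrist force passes 120 N, or if a joint passes its speed limit or range.

## Working session

There is one attempt and no reset: what is moved stays moved. The work goes in short steps, Python scripts to look and compute and a tool call to move; the robot and the scene stay as the last step left them, time stands still between calls to the robot, and variables do not carry over. Pictures are saved under pics/ and viewed, about 12 in all and at most 16, crops included, and the job is handed in when it is done.

Besides the shell and the picture viewer there is one more tool, called after "Request:" as name(argument=value, ...) on one line, values as JSON. arm_command: Moves the arm, as the interface text tells. Its arguments: {"type":"object","properties":{"rows":{"type":"string"},"jaw":{"type":"number"},"squeeze":{"type":"number"}},"required":["rows"]}

```bash
mkdir -p pics
cat > h.py <<'E'
import numpy as np, cv2, sys
from station import monitor, vision, workorder
from scipy.spatial.transform import Rotation as Ro
def snap(name,fn):
    o=monitor.get_obs(); im=vision.get_image(name)
    cv2.imwrite(f'pics/{fn}.png',im['frame'][:,:,::-1])
    f=im['frame'].shape[0]/2/np.tan(np.radians(im['vfov'])/2)
    if name=='wrist':
        T=np.eye(4);T[:3,:3]=Ro.from_rotvec(o['tool_rot']).as_matrix();T[:3,3]=o['tool_pos']
        C=np.linalg.inv(T@np.array(im['T_tool_cam'])); R,t=C[:3,:3],C[:3,3]
    else: R,t=np.array(im['R']),np.array(im['t'])
    np.savez(f'pics/{fn}.npz',R=R,t=t,f=f,cx=im['cx'],cy=im['cy'])
    return im
def ray(fn,uv,z):
    c=np.load(f'pics/{fn}.npz'); uv=np.atleast_2d(np.array(uv,float))
    d=np.c_[(uv[:,0]-c['cx'])/c['f'],(uv[:,1]-c['cy'])/c['f'],np.ones(len(uv))]@c['R']
    o=-c['R'].T@c['t']
    return o+d*((z-o[2])/d[:,2])[:,None]
def proj(fn,X):
    c=np.load(f'pics/{fn}.npz'); p=np.atleast_2d(X)@c['R'].T+c['t']
    return np.c_[c['f']*p[:,0]/p[:,2]+c['cx'],c['f']*p[:,1]/p[:,2]+c['cy']]
E
python3 - <<'E'
from h import *
for n in ('top','scene'):
    im=snap(n,n+'0'); print({k:v for k,v in im.items() if k!='frame'})
print(monitor.get_obs())
E
```

```text
{'vfov': 56.05412625434139, 'cx': 252.433591642781, 'cy': 185.49896916375133, 'R': array([[ 1.94873551e-04, -9.99989192e-01,  4.64526999e-03],
       [-9.97295029e-01, -5.35782315e-04, -7.35005933e-02],
       [ 7.35022878e-02, -4.61838135e-03, -9.97284355e-01]]), 't': array([0.00884293, 0.46817532, 1.20006707])}
{'vfov': 52.90684081007703, 'cx': 260.90394430040874, 'cy': 192.52904193437254, 'R': array([[ 0.79953004,  0.60041076, -0.01608215],
       [ 0.41306022, -0.5690911 , -0.71099689],
       [-0.43604239,  0.56182047, -0.70301123]]), 't': array([-0.36997136, -0.15180681,  1.36311127])}
{'t': 0.1, 'q': array([ 1.05899213e+00,  5.33289619e-02,  1.61416330e+00,  8.70827348e-06,
        1.47598937e+00, -1.18986295e-01]), 'dq': array([ 1.67877770e-04,  1.89031690e-03, -2.82274976e-03,  2.62527755e-04,
        7.89292928e-04,  2.77163766e-05]), 'effort': array([ 3.28545339e-04, -3.94899738e+01, -3.71363425e+01, -1.89942248e-04,
        3.93480237e-03,  2.46900663e-05]), 'tool_pos': array([0.23902506, 0.57702529, 0.30275824]), 'tool_rot': array([-6.12962454e-01, -3.08060716e+00,  2.81607788e-03]), 'contact_force': array([ 0.04150512, -1.03041366,  0.37536314]), 'wrist_torque': array([-0.03460012, -0.02282249,  0.0103646 ]), 'opening': 0.08579831465263241}
```

View pics/top0.png

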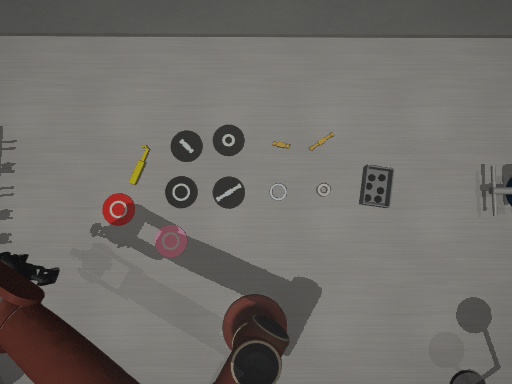

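View pics/scene0.png

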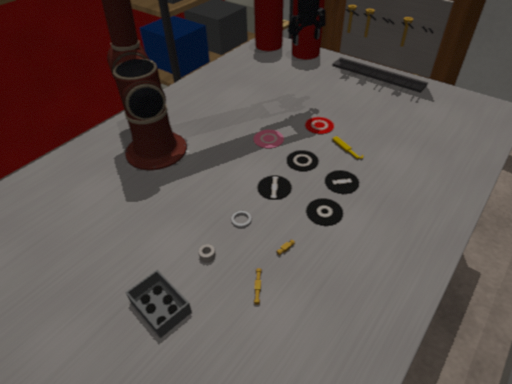

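Top view: short mat (186,146), collar mat (228,140), ring mat (181,192), long mat (229,192); short stem (281,144), long stem (321,141), ring (278,191), collar (323,189). The red and pink mats are look-alikes. Now I'll measure by segmentation.

```bash
cat > m.py <<'E'
from h import *
fn='top0'
I=cv2.imread(f'pics/{fn}.png'); hsv=cv2.cvtColor(I,cv2.COLOR_BGR2HSV); g=cv2.cvtColor(I,cv2.COLOR_BGR2GRAY)
def ax(pts,z):   # centre, axis angle, extents (mm) in world
    P=ray(fn,pts,z)[:,:2]; c=P.mean(0); w,v=np.linalg.eigh(np.cov((P-c).T)); d=P@v; a=np.degrees(np.arctan2(v[1,1],v[0,1]))
    return (P.max(0)+P.min(0))/2*1e3,c*1e3,a%180,np.ptp(d,axis=0)*1e3
for n,(u,v) in dict(short_mat=(186,146),collar_mat=(228,140),ring_mat=(181,192),long_mat=(229,192)).items():
    m=np.zeros_like(g); cv2.circle(m,(u,v),21,255,-1)
    dark=(g<70)&(m>0); yx=np.argwhere(dark); h=cv2.convexHull(yx[:,::-1].astype(np.int32).copy())
    ce=ax(h[:,0,:],.004); M=cv2.moments(h); cm=ray(fn,[M['m10']/M['m00'],M['m01']/M['m00']],.004)[0]*1e3
    cv2.circle(m,(u,v),21,0,-1); cv2.circle(m,(u,v),13,255,-1)
    wpt=np.argwhere((g>90)&(m>0))[:,::-1]
    print(n,'disc',cm.round(1),ce[3].round(),'mark',[np.round(x,1) for x in ax(wpt,.004)[1:]])
for n,(u,v,z) in dict(short_stem=(281,144,.012),long_stem=(321,141,.012)).items():
    m=np.zeros_like(g); cv2.circle(m,(u,v),22,255,-1)
    print(n,[np.round(x,1) for x in ax(np.argwhere((hsv[:,:,1]>90)&(m>0))[:,::-1],z)])
for n,b in dict(ring=(262,176,32),collar=(308,174,32)).items():
    u,v,s=b; cv2.imwrite(f'pics/{n}.png',I[v:v+s,u:u+s])
c=I[120:220,120:400]; cv2.imwrite('pics/crop.png',cv2.resize(c,(784,280),interpolation=cv2.INTER_CUBIC))
E
python3 m.py
```

```text
short_mat disc [605.7 236.    4. ] [107. 109.] mark [array([607.2, 238.2]), np.float64(45.0), array([17.1, 56.6])]
collar_mat disc [626.4  92.6   4. ] [107. 106.] mark [array([627.4,  92.9]), np.float64(85.2), array([42.2, 42.1])]
ring_mat disc [448.1 252.    4. ] [107. 110.] mark [array([448., 253.]), np.float64(163.5), array([58.5, 59.2])]
long_mat disc [446.4  91.    4. ] [107. 107.] mark [array([447.8,  89.5]), np.float64(121.3), array([17.5, 87.4])]
short_stem [array([610.9, -86.9]), array([610.3, -86.8]), np.float64(79.4), array([16.4, 57.8])]
long_stem [array([ 621.5, -225.8]), array([ 621.3, -225.6]), np.float64(123.8), array([15.2, 95.9])]
```

View pics/crop.png

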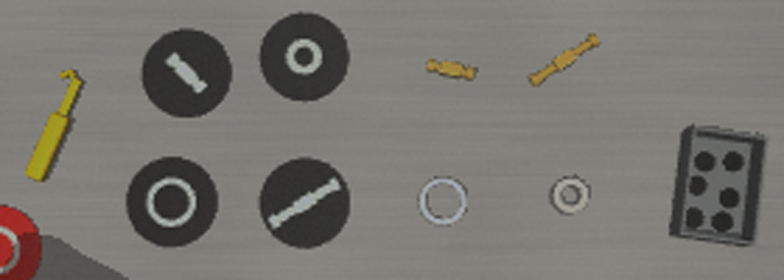

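Request:
arm_command(rows="60 -50 0 0 0 -10; 110 -105 0 0 0 -20; 140 -160 0 0 0 -30; 170 -215 0 0 0 -40; 200 -270 0 0 0 -50; 230 -320 0 0 0 -60; 260 -375 0 0 0 -70; 290 -430 0 0 0 -78; 310 -485 0 0 0 -78; 330 -540 0 0 0 -78; 350 -595 0 0 0 -78; 361 -630 0 0 0 -78", jaw=1)

```text
t: 1.6
tool_pos: [0.6003, -0.0554, 0.3021]
tool_rot: [-2.415, -2.006, 0.002]
contact_force: [-0.4, 1.1, -0.4]
opening: 0.0854
```

Request:
arm_command(rows="10 -25 -60 0 0 0; 10 -25 -60 0 0 0;10 -25 -60 0 0 0;10 -25 -60 0 0 0")

```text
t: 2.1
tool_pos: [0.6111, -0.0796, 0.2446]
tool_rot: [2.415, 2.008, 0.001]
contact_force: [0.1, 0.5, 0.6]
opening: 0.0851
```

Run:
```python
from h import *
im=snap('wrist','w1'); print(im['T_tool_cam'],im['vfov'])
o=monitor.get_obs(); print(o['tool_pos'],o['tool_rot'],o['q'],o['t'])
for X in ([.610,-.087,.008],[.6213,-.2256,.008],*ray('top0',[277.9,191.8],.006),*ray('top0',[323.6,189.6],.013)): print(np.round(X,4),proj('w1',X).round())
```

```text
[[ 6.57943290e-04 -9.51030474e-01 -3.09096432e-01  7.86808868e-02]
 [ 9.99999405e-01  3.56675064e-04  1.03117995e-03  9.54705419e-04]
 [-8.70436568e-04 -3.09096926e-01  9.51030143e-01 -7.05077190e-02]
 [ 0.00000000e+00  0.00000000e+00  0.00000000e+00  1.00000000e+00]] 66.6302547924549
[ 0.61107738 -0.07957679  0.24470241] [2.41482492e+00 2.00822871e+00 1.30611587e-03] [-2.50258443e-01  7.40627833e-02  1.69098223e+00  1.87876431e-04
  1.37538416e+00 -6.69569198e-02] 2.15
[ 0.61  -0.087  0.008] [[252. 178.]]
[ 0.6213 -0.2256  0.008 ] [[281. 283.]]
[ 0.4475 -0.0777  0.006 ] [[107. 196.]]
[ 0.4547 -0.232   0.013 ] [[151. 311.]]
```

View pics/w1.png

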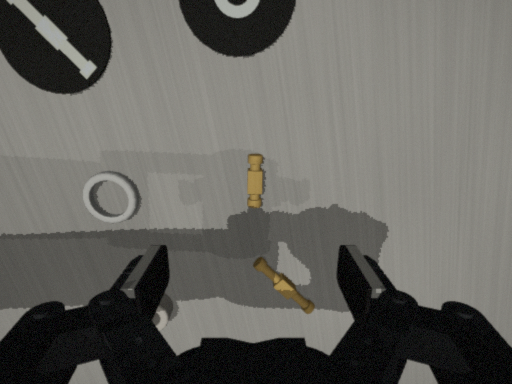

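Wrist view: short stem at (255,181) as predicted, ring (109,197), long stem (286,286), mats at top left. I'll refine the stem and ring positions from this closer picture.

```bash
cat > w.py <<'E'
from h import *
def yaw(o):
    y=Ro.from_rotvec(o['tool_rot']).as_matrix()[:,1]; return np.degrees(np.arctan2(y[1],y[0]))
def blob(fn,mask,uv,r,z):
    m=np.zeros(mask.shape,np.uint8); cv2.circle(m,(int(uv[0]),int(uv[1])),int(r),1,-1)
    p=np.argwhere(mask&(m>0))[:,::-1]; P=ray(fn,p,z)[:,:2]*1e3; c=P.mean(0)
    w,v=np.linalg.eigh(np.cov((P-c).T)); d=P@v
    mid=v@((d.max(0)+d.min(0))/2)
    print('mean',c.round(1),'mid',mid.round(1),'ang',round(np.degrees(np.arctan2(v[1,1],v[0,1]))%180,1),'ext',np.ptp(d,axis=0).round(1))
def load(fn):
    I=cv2.imread(f'pics/{fn}.png'); return I,cv2.cvtColor(I,cv2.COLOR_BGR2HSV),cv2.cvtColor(I,cv2.COLOR_BGR2GRAY)
E
python3 - <<'E'
from w import *
I,h,g=load('w1'); b=h[:,:,1]>90
blob('w1',b,(255,181),40,.012); blob('w1',b,(286,286),50,.010)
blob('w1',g>135,(109,197),36,.009)
E
```

```text
mean [613.1 -88.6] mid [613.2 -89.6] ang 78.7 ext [15.6 59.7]
mean [ 623.8 -227.3] mid [ 624.6 -229.1] ang 123.7 ext [ 20.7 102.3]
mean [450.1 -78.8] mid [449.2 -79.9] ang 37.7 ext [56.9 57.6]
```

Request:
arm_command(rows="1 -8 -50 0 0 -1; 1 -8 -100 0 0 -1; 1 -8 -130 0 0 -1; 1 -8 -150 0 0 -1; 1 -8 -150 0 0 -1;1 -8 -150 0 0 -1", jaw=0.6, squeeze=40)

```text
t: 2.9
tool_pos: [0.6134, -0.0877, 0.0968]
tool_rot: [2.43, 1.986, 0.005]
contact_force: [-0.5, -0.9, 0.2]
opening: 0.0512
```

Request:
arm_command(rows="0 0 -10 0 0 0; 0 0 -20 0 0 0; 0 0 -20 0 0 0;0 0 -20 0 0 0")

```text
t: 3.4
tool_pos: [0.6133, -0.0877, 0.0766]
tool_rot: [2.43, 1.986, 0.004]
contact_force: [0.5, 0.1, 0.2]
opening: 0.0513
```

Request:
arm_command(rows="0 0 0 0 0 0;0 0 0 0 0 0;0 0 0 0 0 0;0 0 0 0 0 0;0 0 0 0 0 0;0 0 0 0 0 0", jaw=0)

```text
t: 4.15
tool_pos: [0.6136, -0.0878, 0.077]
tool_rot: [2.429, 1.985, 0.005]
contact_force: [0.3, -0.0, 2.8]
opening: 0.0145
```

Request:
arm_command(rows="0 0 40 0 0 0; 0 0 80 0 0 0; 0 50 90 0 0 -8; -1 100 90 0 0 -16; -2 150 90 0 0 -24; -3 200 90 0 0 -32; -4 250 90 0 0 -34; -5 300 90 0 0 -34; -5 324 90 0 0 -34; -5 324 90 0 0 -34; -5 324 90 0 0 -34")

```text
t: 5.52
tool_pos: [0.6086, 0.2351, 0.1666]
tool_rot: [2.903, 1.187, 0.001]
contact_force: [0.2, -1.2, -1.0]
opening: 0.0149
```

Run:
```python
from w import *
snap('wrist','w2'); o=monitor.get_obs(); print(o['tool_pos'],yaw(o),o['opening'],o['t'])
I,h,g=load('w2')
T=o['tool_pos']
for X in ([.6065,.237,.004],[.627,.093,.004],[.448,.2525,.004],[.447,.0905,.004]): print(proj('w2',X).round())
```

```text
[0.60869941 0.23485188 0.16668187] -45.56677063074001 0.014559161348682084 5.575
[[247. 195.]]
[[372. 281.]]
[[119. 297.]]
[[241. 386.]]
```

View pics/w2.png

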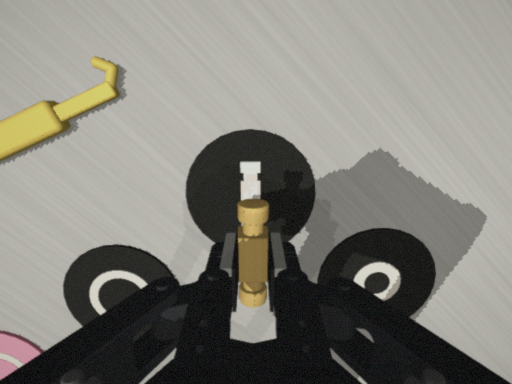

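Mat disc centred at about (251,192), bar at u≈251, gripped stem at u≈253, bar parallel to the stem. I'll compare with the predicted stem pixels to separate camera bias from true offset.

Run:
```python
from w import *
o=monitor.get_obs();T=Ro.from_rotvec(o['tool_rot']).as_matrix()
for p in ([0,0,.060],[0.029,0,.060],[-.029,0,.060]): print(proj('w2',T@p+o['tool_pos']))
I,h,g=load('w2')
m=np.zeros_like(g); cv2.circle(m,(251,190),72,1,-1); e=cv2.Canny(I,60,150)
# disc rim: bright-to-dark first transition scanning from outside
pts=[]
for a in np.radians(np.arange(150,391,3)):
    for r in range(80,45,-1):
        u,v=int(251+r*np.cos(a)),int(191+r*np.sin(a))
        if g[v,u]<65: pts.append((u+.5*np.cos(a),v+.5*np.sin(a)));break
P=ray('w2',pts,.004)[:,:2]*1e3
from scipy.optimize import least_squares
s=least_squares(lambda x:np.hypot(*(P-x[:2]).T)-x[2],[606,237,55],loss='soft_l1'); print(s.x)
blob('w2',(g>140),(251,180),22,.004)
```

```text
[[250.79223899 259.78143602]]
[[250.75266048 206.50922821]]
[[250.82731795 306.99730077]]
[608.43536004 234.55115361  54.01647956]
mean [617.4 244.3] mid [616.7 243.6] ang 43.0 ext [16.4 32.3]
```

Request:
arm_command(rows="0 0 -40 0 0 0; 0 0 -65 0 0 0; 0 0 -78 0 0 0; 0 0 -83 0 0 0; 0 0 -85 0 0 0; 0 0 -85 0 0 0; 0 0 -85 0 0 0")

```text
t: 6.45
tool_pos: [0.6093, 0.2351, 0.0827]
tool_rot: [2.903, 1.186, 0.004]
contact_force: [-0.1, -0.4, 0.1]
opening: 0.0149
```

Request:
arm_command(rows="0 0 -1 0 0 0; 0 0 -2 0 0 0; 0 0 -2 0 0 0")

```text
t: 6.82
tool_pos: [0.6095, 0.2352, 0.081]
tool_rot: [2.903, 1.186, 0.005]
contact_force: [-0.0, 0.9, 0.4]
opening: 0.015
```

Request:
arm_command(rows="0 0 0 0 0 0;0 0 0 0 0 0;0 0 0 0 0 0; 0 0 5 0 0 0; 0 0 30 0 0 0; 0 0 70 0 0 0; 0 0 110 0 0 0; 0 0 140 0 0 0; 0 0 140 0 0 0", jaw=0.5)

```text
t: 7.95
tool_pos: [0.6112, 0.2356, 0.2253]
tool_rot: [2.902, 1.186, 0.016]
contact_force: [0.2, 0.2, -0.7]
opening: 0.0425
```

Run:
```python
from w import *
snap('wrist','w3'); I,h,g=load('w3'); u=proj('w3',[.608,.235,.015])[0]; print(u)
blob('w3',h[:,:,1]>90,u,60,.016)
```

```text
[247.47004821 183.19411667]
mean [611.7 231.7] mid [623.4 220.4] ang 46.8 ext [54.7 61.5]
```

Request:
arm_command(rows="0 -50 0 0 0 10; 0 -100 0 0 0 20; 0 -150 0 0 0 30; 0 -200 0 0 0 40; 2 -250 0 0 0 50; 4 -300 0 0 0 60; 6 -350 0 0 0 70; 8 -400 0 0 0 79; 10 -440 0 0 0 79; 12 -462 0 0 0 79; 12 -462 -40 0 0 79; 12 -462 -40 0 0 79")

```text
t: 9.5
tool_pos: [0.6196, -0.2251, 0.1772]
tool_rot: [-1.484, -2.758, -0.013]
contact_force: [-0.6, -0.2, -0.6]
opening: 0.0424
```

Run:
```python
from w import *
snap('wrist','w4'); o=monitor.get_obs(); print(o['tool_pos'],yaw(o))
I,h,g=load('w4'); u=proj('w4',[.622,-.226,.012])[0]; print(u)
blob('w4',h[:,:,1]>90,u,80,.012)
```

```text
[ 0.620761   -0.22537861  0.17974755] 33.47173977919789
[253.31164444 196.58655743]
mean [ 625.1 -230.7] mid [ 623.4 -236.9] ang 122.9 ext [100.  109.7]
```

```bash
cat >> w.py <<'E'
def brass(fn,h,uv,z):
    m=((h[:,:,0]>8)&(h[:,:,0]<28)&(h[:,:,1]>90)&(h[:,:,2]>60)).astype(np.uint8)
    n,L,s,c=cv2.connectedComponentsWithStats(m)
    k=[i for i in range(1,n) if s[i,4]>300]; i=min(k,key=lambda i:np.hypot(*(c[i]-uv))); print('px',c[i].round(),s[i,4])
    blob(fn,L==i,c[i],400,z)
E
python3 - <<'E'
from w import *
I,h,g=load('w3'); brass('w3',h,(247,183),.016)
I,h,g=load('w4'); brass('w4',h,(253,196),.012)
E
```

```text
px [251. 183.] 898
mean [610.7 233.1] mid [610.2 232.9] ang 44.1 ext [17.1 61.3]
px [254. 197.] 1632
mean [ 623.  -226.8] mid [ 624.7 -229.2] ang 124.2 ext [15.7 98. ]
```

Request:
arm_command(rows="2 -2 -40 0 0 0; 2 -2 -75 0 0 0; 2 -2 -90 0 0 0; 2 -2 -98 0 0 0; 2 -2 -102 0 0 0; 2 -2 -102 0 0 0; 2 -2 -102 0 0 0")

```text
t: 10.42
tool_pos: [0.6234, -0.2277, 0.0789]
tool_rot: [-1.486, -2.764, -0.013]
contact_force: [-0.1, 0.3, 0.1]
opening: 0.043
```

Request:
arm_command(rows="0 0 0 0 0 0;0 0 0 0 0 0;0 0 0 0 0 0;0 0 0 0 0 0;0 0 0 0 0 0", jaw=0, squeeze=50)

```text
t: 11.05
tool_pos: [0.6239, -0.228, 0.0799]
tool_rot: [-1.487, -2.765, -0.014]
contact_force: [-1.0, 0.5, 5.3]
opening: 0.0145
```

Request:
arm_command(rows="0 0 40 0 0 0; 0 0 80 0 0 0; -27 50 90 0 0 -2; -54 98 90 0 0 -2; -81 147 90 0 0 -2; -108 196 90 0 0 -2; -135 245 90 0 0 -2; -160 290 90 0 0 -2; -174 316 90 0 0 -2; -174 316 90 0 0 -2; -174 316 90 0 0 -2")

```text
t: 12.42
tool_pos: [0.4498, 0.0877, 0.1694]
tool_rot: [-1.534, -2.739, -0.013]
contact_force: [-0.0, 0.0, -2.1]
opening: 0.0143
```

```bash
cat >> w.py <<'E'
from scipy.optimize import least_squares
def disc(fn,g,X,a0=150,a1=391,thr=65):
    # rim of a mat near X: first dark pixel along the way in
    pts=[]; 
    for a in np.radians(np.arange(a0,a1,3)):
        # image-angle scan, radius in px from projected rim
        c=proj(fn,[X[0],X[1],.004])[0]; R=np.hypot(*(proj(fn,[X[0]+.055,X[1],.004])[0]-c))
        for r in np.arange(1.3*R,.75*R,-.5):
            u,v=int(round(c[0]+r*np.cos(a))),int(round(c[1]+r*np.sin(a)))
            if 0<=u<512 and 0<=v<384 and g[v,u]<thr:
                if r<1.28*R: pts.append((u,v))
                break
    P=ray(fn,pts,.004)[:,:2]*1e3
    s=least_squares(lambda x:np.hypot(*(P-x[:2]).T)-x[2],[X[0]*1e3,X[1]*1e3,55],loss='soft_l1',f_scale=1); print('disc',s.x.round(1),len(pts))
E
python3 - <<'E'
from w import *
snap('wrist','w5'); o=monitor.get_obs(); print(o['tool_pos'],yaw(o),o['opening'])
I,h,g=load('w5'); disc('w5',g,(.449,.089)); 
T=Ro.from_rotvec(o['tool_rot']).as_matrix()
print([proj('w5',T@p+o['tool_pos'])[0].round() for p in ([.048,0,.060],[-.048,0,.060])])
E
```

```text
[0.45007946 0.08744648 0.16956217] 31.435650520730352 0.014551332953930513
disc [448.5  88.7  53.6] 81
[array([252., 166.]), array([252., 334.])]
```

View pics/w5.png

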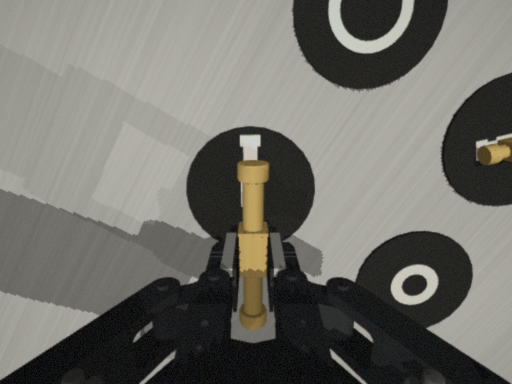

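View: long mat disc at (251,185), bar parallel under the stem, centred within ~2 mm. Placing.

Request:
arm_command(rows="-1 1 -40 0 0 0; -1 1 -65 0 0 0; -1 1 -78 0 0 0; -1 1 -83 0 0 0; -1 1 -85 0 0 0; -1 1 -86 0 0 0; -1 1 -87 0 0 0; -1 1 -87 0 0 0")

```text
t: 13.48
tool_pos: [0.4498, 0.0885, 0.0838]
tool_rot: [-1.536, -2.739, -0.014]
contact_force: [-2.7, -0.3, 5.2]
opening: 0.0143
```

Request:
arm_command(rows="0 0 0 0 0 0;0 0 0 0 0 0;0 0 0 0 0 0; 0 0 5 0 0 0; 0 0 30 0 0 0; 0 0 70 0 0 0; 0 0 110 0 0 0; 0 0 140 0 0 0; 0 0 140 0 0 0; 0 0 140 0 0 0", jaw=0.5)

```text
t: 14.72
tool_pos: [0.4493, 0.0884, 0.2227]
tool_rot: [-1.535, -2.738, -0.013]
contact_force: [0.5, -0.4, -1.0]
opening: 0.0426
```

Run:
```python
from w import *
snap('wrist','w6'); o=monitor.get_obs(); print(o['tool_pos'],yaw(o))
I,h,g=load('w6'); disc('w6',g,(.449,.089),0,360); brass('w6',h,proj('w6',[.449,.089,.016])[0],.016)
```

```text
[0.44900399 0.0884435  0.22213603] 31.441964510648674
disc [448.6  88.6  53.4] 114
px [253. 178.] 1312
mean [450.6  90.1] mid [451.6  87.9] ang 121.2 ext [17.  98.4]
```

Request:
arm_command(rows="0 -45 0 0 0 0; 0 -90 0 0 0 0; 0 -130 0 0 0 0; 0 -158 0 0 0 0; 0 -167 -10 0 0 0; 0 -167 -20 0 0 0; 0 -167 -20 0 0 0", jaw=1)

```text
t: 15.65
tool_pos: [0.4479, -0.0774, 0.1998]
tool_rot: [-1.531, -2.734, -0.011]
contact_force: [-0.9, 0.2, -0.3]
opening: 0.0852
```

Run:
```python
from w import *
snap('wrist','w7'); o=monitor.get_obs(); print(o['tool_pos'],yaw(o),proj('w7',[.449,-.079,.01]))
```

```text
[ 0.44844104 -0.07747839  0.20080167] 31.520209129350302 [[251.65716793 187.55518704]]
```

View pics/w7.png

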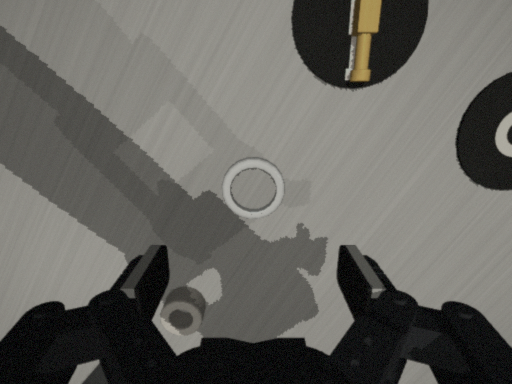

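Ring at (253,188), where predicted. Fingers clear of everything.

Request:
arm_command(rows="1 -1.5 -50 0 0 0; 1 -1.5 -90 0 0 0; 1 -1.5 -115 0 0 0; 1 -1.5 -125 0 0 0; 1 -1.5 -130 0 0 0; 1 -1.5 -133 0 0 0; 1 -1.5 -133 0 0 0; 1 -1.5 -133 0 0 0")

```text
t: 16.7
tool_pos: [0.4499, -0.0792, 0.0685]
tool_rot: [-1.532, -2.737, -0.012]
contact_force: [-0.2, 0.2, 0.1]
opening: 0.0856
```

Request:
arm_command(rows="0 0 0 0 0 0;0 0 0 0 0 0;0 0 0 0 0 0;0 0 0 0 0 0;0 0 0 0 0 0", jaw=0, squeeze=40)

```text
t: 17.32
tool_pos: [0.4506, -0.0794, 0.0696]
tool_rot: [-1.533, -2.738, -0.012]
contact_force: [-1.7, -0.0, 5.2]
opening: 0.0581
```

Request:
arm_command(rows="0 0 30 0 0 0; 0 0 70 0 0 0; 0 40 90 0 0 0; 0 90 90 0 0 0; 0 140 90 0 0 0; 0 190 90 0 0 0; 0 240 90 0 0 0; 0 285 90 0 0 0; 0 315 90 0 0 0; 0 330 90 0 0 0; 0 330 90 0 0 0; 0 330 90 0 0 0")

```text
t: 18.82
tool_pos: [0.4506, 0.2497, 0.1594]
tool_rot: [-1.534, -2.738, -0.011]
contact_force: [0.6, 0.2, -1.0]
opening: 0.0577
```

Run:
```python
from w import *
snap('wrist','w8'); o=monitor.get_obs(); print(o['tool_pos'],yaw(o),o['opening'])
I,h,g=load('w8'); disc('w8',g,(.450,.251))
```

```text
[0.45064859 0.24960411 0.15948358] 31.443790606155993 0.05750505571599185
disc [449.4 250.7  53.7] 81
```

View pics/w8.png

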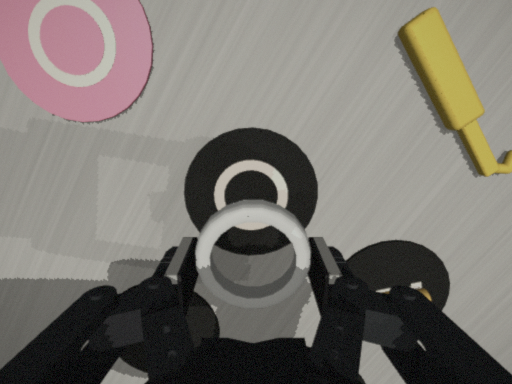

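Ring held level over the correct (black) mat; offset ~1.5 mm. Placing.

Request:
arm_command(rows="-1 1 -40 0 0 0; -1 1 -65 0 0 0; -1 1 -78 0 0 0; -1 1 -83 0 0 0; -1 1 -85 0 0 0; -1 1 -86.5 0 0 0; -1 1 -86.5 0 0 0")

```text
t: 19.75
tool_pos: [0.4501, 0.2508, 0.0737]
tool_rot: [-1.535, -2.738, -0.013]
contact_force: [-0.3, -1.2, -0.2]
opening: 0.0581
```

Request:
arm_command(rows="0 0 0 0 0 0;0 0 0 0 0 0;0 0 0 0 0 0; 0 0 5 0 0 0; 0 0 30 0 0 0; 0 0 70 0 0 0; 0 0 110 0 0 0; 0 0 140 0 0 0; 0 0 140 0 0 0; 0 0 140 0 0 0", jaw=1)

```text
t: 21.0
tool_pos: [0.4496, 0.2506, 0.2127]
tool_rot: [-1.535, -2.737, -0.011]
contact_force: [-0.4, 0.4, -0.2]
opening: 0.0854
```

Run:
```python
from w import *
snap('wrist','w9'); o=monitor.get_obs(); print(o['tool_pos'],yaw(o))
I,h,g=load('w9'); disc('w9',g,(.450,.251),0,360); blob('w9',g>110,proj('w9',[.450,.251,.016])[0],45,.016)
```

```text
[0.44933036 0.2505089  0.21197429] 31.45134426576031
disc [449.5 250.6  53.6] 120
mean [448.8 253.2] mid [449.5 251.9] ang 152.2 ext [58.6 61.5]
```

Request:
arm_command(rows="0 -40 0 0 0 0; 0 -90 0 0 0 0; 0 -140 0 0 0 0; 0 -190 0 0 0 0; 0 -240 0 0 0 0; 0 -290 0 0 0 0; 2 -340 0 0 0 0; 4 -390 0 0 0 0; 7 -440 0 0 0 0; 7 -470 0 0 0 0; 7 -484 -10 0 0 0; 7 -484 -10 0 0 0")

```text
t: 22.55
tool_pos: [0.4553, -0.2329, 0.1993]
tool_rot: [-1.533, -2.732, -0.011]
contact_force: [-0.2, 0.4, -0.5]
opening: 0.085
```

Request:
arm_command(rows="0 0 0 0 0 0; 0 0 0 0 0 0")

```text
t: 22.8
tool_pos: [0.4552, -0.2318, 0.1989]
tool_rot: [-1.531, -2.732, -0.011]
contact_force: [0.1, -0.3, -0.2]
opening: 0.0856
```

Run:
```python
from w import *
snap('wrist','w10'); o=monitor.get_obs(); print(o['tool_pos'],yaw(o),proj('w10',[.4567,-.234,.026]))
```

```text
[ 0.45532044 -0.2320054   0.19923262] 31.468850196077714 [[251.94323247 194.38868499]]
```

View pics/w10.png

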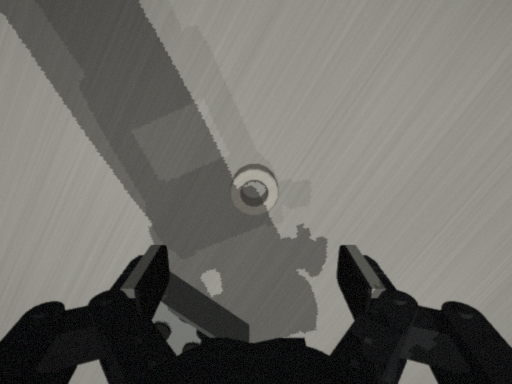

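Collar at (255,192), as predicted. The bin's corner at (170,270)–(250,330) needs a clearance check.

Run:
```python
from w import *
print(ray('w10',[(170,268),(250,325)],.045).round(3), ray('w10',[(255,190)],.026).round(4))
o=monitor.get_obs();T=Ro.from_rotvec(o['tool_rot']).as_matrix()
for p in ([0,.057,.06],[0,-.057,.06],[-.045,-.045,0],[-.045,.045,0]): print((T@p+[.457,-.233,0]).round(3))
```

```text
[[ 0.428 -0.325  0.045]
 [ 0.52  -0.34   0.045]] [[ 0.4569 -0.2292  0.026 ]]
[ 0.505 -0.203 -0.06 ]
[ 0.408 -0.262 -0.06 ]
[ 0.442 -0.295 -0.001]
[ 0.519 -0.248 -0.   ]
```

Request:
arm_command(rows="1.5 0 -50 0 0 0; 1.5 0 -90 0 0 0; 1.5 0 -110 0 0 0; 1.5 0 -120 0 0 0; 1.5 0 -125 0 0 0; 1.5 0 -125 0 0 0; 1.5 0 -125 0 0 0")

```text
t: 23.72
tool_pos: [0.4575, -0.2324, 0.0753]
tool_rot: [-1.532, -2.734, -0.011]
contact_force: [-0.4, -0.4, 1.4]
opening: 0.085
```

Request:
arm_command(rows="0 0 0 0 0 0;0 0 0 0 0 0;0 0 0 0 0 0;0 0 0 0 0 0;0 0 0 0 0 0;0 0 0 0 0 0", jaw=0, squeeze=40)

```text
t: 24.48
tool_pos: [0.4579, -0.2327, 0.0761]
tool_rot: [-1.533, -2.735, -0.01]
contact_force: [-0.5, 0.5, 4.5]
opening: 0.043
```

Request:
arm_command(rows="0 0 40 0 0 0; 0 0 80 0 0 0; 26 49 90 0 0 0; 52 98 90 0 0 0; 78 147 90 0 0 0; 104 196 90 0 0 0; 130 245 90 0 0 0; 155 290 90 0 0 0; 171 324 90 0 0 0; 171 324 90 0 0 0; 171 324 90 0 0 0; 171 324 90 0 0 0")

```text
t: 25.98
tool_pos: [0.6284, 0.0902, 0.1657]
tool_rot: [-1.534, -2.734, -0.01]
contact_force: [0.1, 1.1, -0.8]
opening: 0.0431
```

Run:
```python
from w import *
snap('wrist','w11'); o=monitor.get_obs(); print(o['tool_pos'],yaw(o),o['opening'])
I,h,g=load('w11'); disc('w11',g,(.629,.091))
```

```text
[0.62852391 0.09018401 0.16583962] 31.39293718122674 0.04263363613887333
disc [628.8  90.7  53.6] 81
```

View pics/w11.png

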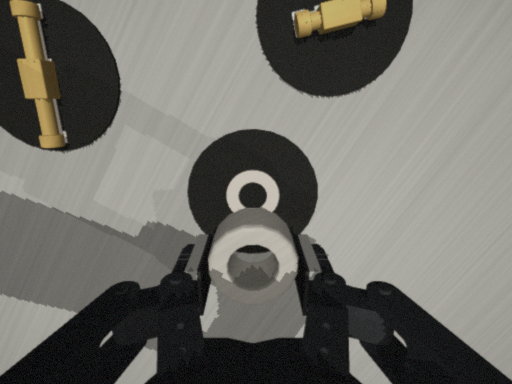

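Collar held over its mat, within 1 mm. Placing.

Request:
arm_command(rows="0 0.5 -40 0 0 0; 0 0.5 -65 0 0 0; 0 0.5 -78 0 0 0; 0 0.5 -83 0 0 0; 0 0.5 -85 0 0 0; 0 0.5 -86 0 0 0; 0 0.5 -86 0 0 0")

```text
t: 26.9
tool_pos: [0.629, 0.0908, 0.0807]
tool_rot: [-1.535, -2.735, -0.011]
contact_force: [0.0, 0.2, -0.3]
opening: 0.0432
```

Request:
arm_command(rows="0 0 0 0 0 0;0 0 0 0 0 0;0 0 0 0 0 0; 0 0 5 0 0 0; 0 0 30 0 0 0; 0 0 70 0 0 0; 0 0 120 0 0 0; 0 0 170 0 0 0; 0 0 200 0 0 0; 0 0 200 0 0 0", jaw=0.9)

```text
t: 28.15
tool_pos: [0.6304, 0.0908, 0.2851]
tool_rot: [1.537, 2.739, 0.017]
contact_force: [0.5, 0.0, 0.3]
opening: 0.0771
```

Request:
arm_command(rows="-30 -20 0 0 0 0; -60 -30 10 0 0 0; -90 -30 20 0 0 0; -120 -30 20 0 0 0; -120 -30 20 0 0 0; -120 -30 20 0 0 0")

```text
t: 28.9
tool_pos: [0.5104, 0.0608, 0.3039]
tool_rot: [-1.537, -2.739, -0.016]
contact_force: [-0.9, -0.2, 0.0]
opening: 0.0771
```

Run:
```python
from w import *
snap('wrist','w12'); o=monitor.get_obs(); print(o['tool_pos'],yaw(o),o['t'])
snap('top','top1'); snap('scene','scene1')
I,h,g=load('w12'); 
for X in ((.629,.091),(.609,.2345),(.4485,.0887),(.4495,.2506)):
    u=proj('w12',[*X,.016])[0]; print(X,u.round())
disc('w12',g,(.629,.091),0,360)
a=cv2.imread('pics/w12.png'); b=cv2.resize(cv2.imread('pics/top1.png')[120:220,60:400],(800,235),interpolation=cv2.INTER_CUBIC)
cv2.imwrite('pics/fin.png',np.vstack([cv2.copyMakeBorder(a[:350],0,0,0,288,cv2.BORDER_CONSTANT),b]))
```

```text
[0.51065234 0.0607834  0.30412512] 31.39687954853954 28.95
(0.629, 0.091) [341. 189.]
(0.609, 0.2345) [401.  80.]
(0.4485, 0.0887) [218. 116.]
(0.4495, 0.2506) [295. -19.]
disc [628.6  90.6  53.4] 120
```

View pics/fin.png

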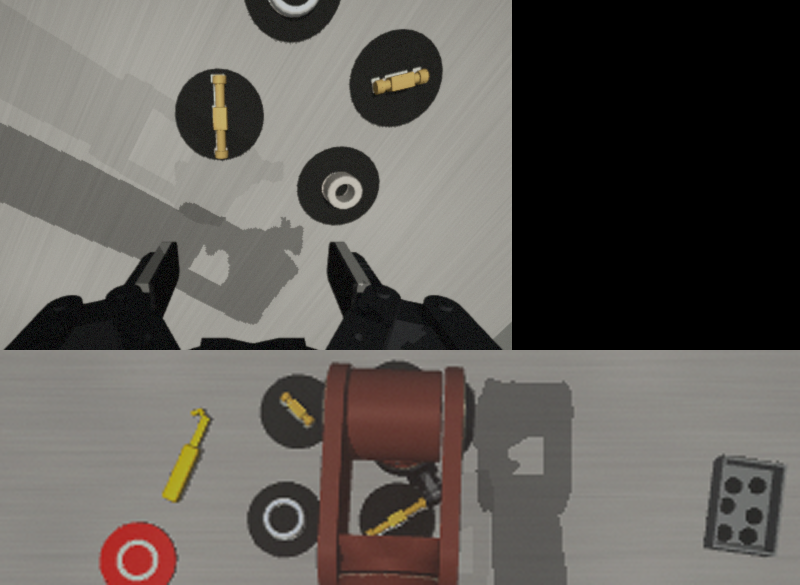

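All four parts are on their mats, and the puller and bin look unmoved. One numeric check of the collar and stems before handing in.

Run:
```python
from w import *
I,h,g=load('w12')
print('collar top',ray('w12',[345,192],.030).round(4))
brass('w12',h,(401,80),.016); brass('w12',h,(218,116),.016)
I,h,g=load('w9')
for f in('top0','top1'):
    I,h,g=load(f); m=(h[:,:,0]>24)&(h[:,:,0]<34)&(h[:,:,1]>180)
    m[:,:120]=0;m[:,160:]=0; print(np.argwhere(m).mean(0), (g[160:212,355:398]<60).sum(), np.argwhere(g[160:212,355:398]<60).mean(0))
workorder.finish_job()
```

```text
collar top [[0.6292 0.0925 0.03  ]]
px [401.  81.] 789
mean [610.3 233.1] mid [609.8 232.7] ang 44.6 ext [17.9 64.6]
px [220. 117.] 964
mean [451.3  89. ] mid [451.4  87.6] ang 120.9 ext [18.5 96.4]
[167.15254237 138.01694915] 533 [26.38086304 20.69230769]
[167.07344633 138.04519774] 496 [26.3125     21.14314516]
the job is handed in; nothing more can be done
```

All four parts were picked up and laid on the mats with the matching markings. The job was handed in at about 29 s of the 99 s allowed; no verdict is reported.

The last wrist-camera checks gave these offsets from the mat centres:

| Part | Offset from mat centre (limit 10 mm) | Angle to its bar (limit 14°) |
|---|---|---|
| Short stem | about 2 mm | under 1° |
| Long stem | about 3 mm | under 1° |
| Ring | 1–3 mm | – |
| Collar | about 2 mm | – |

- **Puller and bin:** both showed less than 0.5 pixel (about 2 mm) of movement between the first and last top images.
- **Forces:** no reading passed about 6 N, and the gripper was clear of everything at hand-in.
- **Camera disagreement:** the wrist and top cameras differed by a steady 2–3 mm. I allowed for this by using relative shifts.
- **Less certain checks:** the last top view had the arm over the collar mat and part of the long mat, so those two were confirmed only by the wrist camera. The ring was last measured just after it was placed; the later top view showed it still on its mat.

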